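Seat the reference thermometer in the dry block and start the check

TASK

Check the dry-block heater against the reference thermometer: take the cordless thermometer with the orange ring out of its rest and seat it in the free well in the middle of the heater's aluminium block, feeling for the hole gently and then pressing it straight down against the well's spring until its collar lies flat on the block. Let go of it, then press the green start key on the heater, and leave the other things on the bench alone.

Things in the scene. Friction and masses are not known exactly. Their poses are not given: they have to be found in the camera images.
- heater: dry-block heater, white stepped housing 190 (x) x 160 (y) x 78 mm, fixed to the bench. Origin: centre of its footprint at bench height; x points from its low front deck (56 mm high) to the chamber at the back, z up. The chamber, 86 x 105 mm, open at the top, holds an aluminium block 76 (x) x 95 (y) mm, its flat top 84 mm above the bench, axes parallel to the heater's
- well_nominal (a point): on the heater, level with the block's top: where the middle of the free well would be if the block stood centred. The block is clamped anywhere in its chamber's play and is not tracked: the real well lies up to 4.5 mm off along the heater's x and up to 4.5 mm along its y, other each time; it does not shift under load
- well_floor (a point): on the heater, 42 mm below well_nominal: floor of the well if the block stood centred. The well is a blind hole 15 mm across, sharp-edged, no chamfer. A bowed spring 13 to 25 mm down in its +x wall presses on the sheath: pushing home takes some 5 to 15 N from there on; it does not drop home by its weight, and stays where it is left
- vials_left (a point): on the heater, middle of a row of three capped sample vials fixed in the block, 33 mm from the well toward +y, level with the block's top (row along x at 24 mm pitch, if the block stood centred). Vials 19 mm across, caps up to 15 mm above the block. A like row stands 33 mm toward -y
- probe: cordless reference thermometer, rigid, upright, 108 mm long, about 0.12 kg. Origin: centre of its lower end; z up its axis. Steel sheath 14 mm across, 40 mm long (square-ended); red seal and steel collar 26 mm across from 40 to 46 mm; black round grip 22 mm across from 46 to 108 mm, orange ring near the top. Delicate: never more than 40 N on the block while feeling for the hole, 70 N pressing home
- probe_tip (a point): centre of the lower end of the thermometer's sheath (the body's origin); 40 mm below the block's top when the collar lies flat on the block
- probe_grip (a point): on the thermometer's axis, 84 mm above its lower end: a good height to grip it, clear of the vials when seated
- rest: the thermometer's rest, a grey block 58 x 58 mm on a rubber foot 70 x 70 mm, 46 mm high, fixed. Origin: centre of its footprint at bench height. The sheath stands loosely in its 17.5 mm hole and the collar lies on its top, 46 mm above the bench
- start_key (a joint): start key: 0 up, 0.005 m fully down; spring-loaded, fully down takes about 5 N, counts as pressed from 0.0035 m
- start_key_top (a point): centre of the top of the round green start key, 22 mm across, on the low front deck of the heater, about 101 mm from the well; it is pressed straight down
- timer: white digital lab timer lying on the bench, 70 x 62 x 18 mm; origin under its centre; bystander
- beaker: small glass beaker, 47 x 54 x 58 mm; origin under its centre; bystander
- dropper_bottle: amber dropper bottle with a rubber teat, 37 x 37 x 86 mm; origin under its centre; bystander

How it is judged:
By the outcome, as a careful person would: the job done as asked, in the order asked, and still so for the second after the job is handed in, with the robot touching nothing.
It also fails if it takes over 72 s, if anything falls off the work surface, if the arm or the gripper's body presses on something with over 40 N, if the wrist force passes 120 N, or if a joint passes its speed limit or range.

ROBOT

A 6-joint arm with a two-finger parallel gripper is mounted at the origin on a cart in front of the work surface, level with it; the furniture and walls round the work are solid. World frame = base frame: x ahead of the robot, y to its left, z up, the work surface at z = 0. Lengths are in m, angles in rad, forces in N, time in s.
With the tool pointing down it reaches from about 0.325 to 0.775 m from the base axis. Payload 5.5 kg.
Tool frame: the origin (TCP) lies midway between the tips of the shut fingers; the grasp point (between the pads) lies 19 mm behind it (env.grasp_offset is the distance from the TCP to the grasp point, in m); z points along the fingers, y is the line along which they close (so a half turn about z gives the same grasp; the last joint's range is limited). The gripper opens to 85 mm and grips with 20 to 120 N. Pads are 22 mm wide; open, the fingers measure 114 mm over their backs; the gripper's body (76 mm by 85 mm) begins 54 mm behind the grasp point. The pads swing forward as they close: fully open they stand 13 mm farther back than shut.
Start: joints at [-1.178, 0.091, 1.231, -0, 1.82, -0.057], TCP at [0.261, -0.54, 0.192] pointing down, gripper open.
Joint ranges: [-2.87, 2.87], [-0.86, 2.18], [0.17, 2.46], [-1.51, 4.65], [0.06, 2.69], [-2.65, 2.65]. Speed limits (rad/s): [2.57, 2.57, 3.01, 3.14, 3.14, 3.14].

INTERFACE

Orientations are given as a rotation vector (axis times angle).
In Python, from plant import readout, cams, workorder, env gives the robot as it stands. The module is installed in compiled form; this text tells all that it offers.
- The arm moves only by the shell command python3 -m handwheel 'ROWS' [FORCE]. ROWS is JSON, a list of rows, each a list of 7 numbers: the shift along the tool's x, y, z in m, then the turn, a rotation vector about the tool's x, y, z in rad, then the opening, from -1 (shut) to 1 (fully open). A call has 1 to 5 rows; each row shifts and turns the commanded pose from where the row before left it, along the tool's axes as they then stand; what a row does not reach is not made up. A row lasts 1/8 s, in which the tool goes at most 62.5 mm and 10.7 degrees, less where a joint would pass 70% of its speed; a pose out of reach is approached as far as the arm can. A call with a gripper value outside its range is refused whole. The fingers move at their own pace and stop on an object; FORCE is the grip in N (left out, the last holds). Time passes only in rows, so rows that do not move let the fingers close. It gives the time, the measured TCP pose, the force, the opening and the grip force at its end, in the units of the state.
- readout.get_state(): the state, without advancing time (a new reading comes with each control period).
- cams.get_image(name): name is "scene" or "top"; returns (picture, depth): 400x640x3 uint8, blue, green, red; 400x640 float32, m along the optical axis (not along the pixel's ray), 0 where there is no reading.
- cams.get_calibration(name): a dict with "fx", "fy", "cx", "cy" (pixels), "distortion" ([k1, k2, p1, p2, k3] as OpenCV has them; the pictures are not rectified), "R" (3x3) and "t" (3): a world point X has camera coordinates R X + t. Camera axes: x right, y down, z forward; pixel columns grow to the right and rows downward; lengths in m; the calibration is good to about 2 mm. A picture is of the moment at which its call begins. get_calibration takes no time and is no camera call.
- workorder.sign_off(): hands the job in; it is judged then, once.
The state is a dict: "clock": time; "joints": joint angles; "joint_velocities": joint speeds; "effort": joint torques, N m; "tcp_pos": TCP position; "eef_rot": TCP orientation; "contact_force": force on the tool from outside, world axes, zero at the start; "wrist_torque": the same for the moment, N m; "gripper_width": finger opening in m; "gripper_force": force on a finger pad.
Only numpy, scipy, OpenCV 4.12 (cv2) and the standard library are available. Lean on these libraries where they do the work, as an engineer would, in place of code of your own. Each camera call takes 0.05 s, during which the arm holds its last target. There are 200 camera calls.

## Working session

There is one attempt and no reset: what is moved stays moved. The work goes in short steps, Python scripts to look and compute and a shell command to move; the robot and the scene stay as the last step left them, time stands still between calls to the robot, and variables do not carry over. Pictures are saved under pics/ and viewed, at most 10 in all, crops included, and the job is handed in when it is done.

```bash
mkdir -p pics; python3 - <<'E'
from plant import readout,cams,env
import cv2,numpy as np
print(readout.get_state(), env.grasp_offset)
for n in("scene","top"):
    im,d=cams.get_image(n); cv2.imwrite(f"pics/{n}0.png",im); np.savez(f"{n}0.npz",im=im,d=d)
    print(n,cams.get_calibration(n))
E
```

```text
{'clock': 0.0, 'joints': array([-1.17774218e+00,  9.18315191e-02,  1.23190496e+00,  1.10761112e-05,
        1.81976263e+00, -5.66998691e-02]), 'joint_velocities': array([ 0.00057625,  0.00055969, -0.0009902 ,  0.00029913, -0.00140247,
       -0.00069033]), 'effort': array([-1.14136135e-03, -4.58717930e+01, -4.18025994e+01, -5.64595721e-04,
        1.16537878e-02,  1.87070519e-06]), 'tcp_pos': array([ 0.26071331, -0.54000518,  0.19075652]), 'eef_rot': array([-3.06065721e+00, -7.00117292e-01,  4.84343628e-04]), 'contact_force': array([ 0.07574267, -0.3730587 ,  0.18812853]), 'wrist_torque': array([-0.01469824, -0.00259044, -0.02900759]), 'gripper_force': 0.0, 'gripper_width': 0.08530613300324572} 0.0187
scene {'fx': 411.14049986083717, 'fy': 411.14049986083717, 'cx': 320.2266456320273, 'cy': 195.5410616804881, 'distortion': array([-0.08771788,  0.        ,  0.        ,  0.        ,  0.        ]), 'R': array([[-0.8842937 , -0.46671323, -0.01426208],
       [-0.22843883,  0.45906446, -0.85853102],
       [ 0.407235  , -0.75593557, -0.51256324]]), 't': array([0.47760958, 0.20434853, 0.9571082 ])}
top {'fx': 444.398391517549, 'fy': 444.398391517549, 'cx': 323.21648908749904, 'cy': 199.8213283308038, 'distortion': array([-0.1153801,  0.       ,  0.       ,  0.       ,  0.       ]), 'R': array([[ 0.00113105, -0.99999872,  0.00113025],
       [-0.99518589, -0.00123637, -0.09799755],
       [ 0.09799882, -0.00101397, -0.99518601]]), 't': array([-0.01395728,  0.51833196,  1.24611026])}
```

View pics/top0.png

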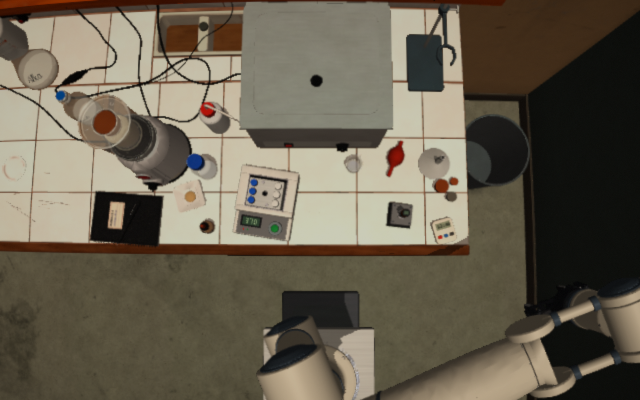

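View pics/scene0.png

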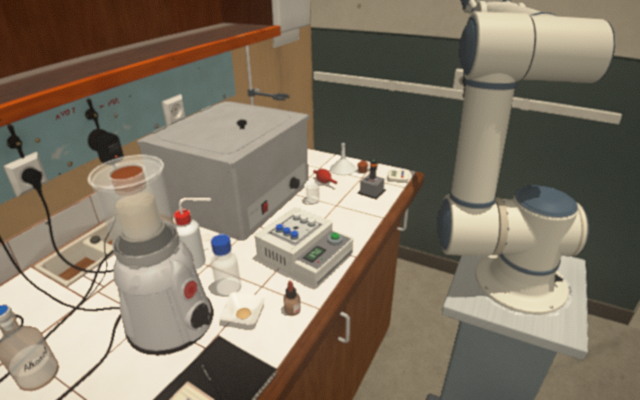

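Top view: heater at about (266,203), its dark well near (265,193), green key at (275,229), and probe in its rest at about (401,214). Timer is at (443,230) and the beaker near (352,162). I'll zoom in and measure.

```bash
cat > h.py <<'E'
import cv2,numpy as np
from plant import cams
def ray(n,u,v):
    c=cams.get_calibration(n);K=np.array([[c['fx'],0,c['cx']],[0,c['fy'],c['cy']],[0,0,1]])
    p=cv2.undistortPointsIter(np.array([[[u,v]]],float),K,c['distortion'],None,None,(3,50,1e-10))[0,0]
    R=np.array(c['R']);o=-R.T@c['t'];return o,R.T@np.r_[p,1]
def atz(n,u,v,z):
    o,d=ray(n,u,v);return o+d*(z-o[2])/d[2]
def proj(n,X):
    c=cams.get_calibration(n);K=np.array([[c['fx'],0,c['cx']],[0,c['fy'],c['cy']],[0,0,1]])
    return cv2.projectPoints(np.atleast_2d(X).astype(float),cv2.Rodrigues(np.array(c['R']))[0],np.array(c['t']),K,c['distortion'])[0][:,0]
def cloud(n,d):
    v,u=np.mgrid[:400,:640];c=cams.get_calibration(n);K=np.array([[c['fx'],0,c['cx']],[0,c['fy'],c['cy']],[0,0,1]])
    p=cv2.undistortPointsIter(np.stack([u,v],-1).reshape(-1,1,2).astype(float),K,c['distortion'],None,None,(3,50,1e-10))[:,0]
    P=np.c_[p,np.ones(len(p))]*d.reshape(-1,1);return ((P-c['t'])@np.array(c['R'])).reshape(400,640,3)
E
python3 - <<'E'
from h import *
z=np.load('top0.npz');im=z['im'];P=cloud('top',z['d'])
s=np.load('scene0.npz')['im']
a=cv2.resize(im[158:248,225:305],None,fx=5,fy=5,interpolation=cv2.INTER_CUBIC)
b=cv2.resize(im[190:245,380:460],None,fx=5,fy=5,interpolation=cv2.INTER_CUBIC)
c=np.zeros((450,800,3),np.uint8);c[:,:400]=a;c[:275,400:]=b;cv2.imwrite('pics/zoom0.png',c)
a=cv2.resize(s[200:290,250:360],None,fx=5,fy=5,interpolation=cv2.INTER_CUBIC)
b=cv2.resize(s[150:205,355:405],None,fx=5,fy=5,interpolation=cv2.INTER_CUBIC)
c=np.zeros((450,800,3),np.uint8);c[:,:550]=a;c[:275,550:]=b;cv2.imwrite('pics/zoom1.png',c)
for r in range(196,232,3):print(r,[tuple(np.round(P[r,u]*1000).astype(int)) for u in range(386,414,4)])
E
```

```text
196 [(np.int64(533), np.int64(-198), np.int64(-2)), (np.int64(532), np.int64(-209), np.int64(0)), (np.int64(532), np.int64(-220), np.int64(7)), (np.int64(533), np.int64(-233), np.int64(-2)), (np.int64(533), np.int64(-245), np.int64(-2)), (np.int64(533), np.int64(-257), np.int64(-2)), (np.int64(532), np.int64(-267), np.int64(4))]
199 [(np.int64(524), np.int64(-197), np.int64(0)), (np.int64(524), np.int64(-209), np.int64(0)), (np.int64(394), np.int64(-12), np.int64(1291)), (np.int64(523), np.int64(-232), np.int64(0)), (np.int64(524), np.int64(-245), np.int64(-2)), (np.int64(524), np.int64(-256), np.int64(0)), (np.int64(523), np.int64(-268), np.int64(2))]
202 [(np.int64(514), np.int64(-197), np.int64(3)), (np.int64(514), np.int64(-207), np.int64(10)), (np.int64(514), np.int64(-220), np.int64(6)), (np.int64(515), np.int64(-232), np.int64(1)), (np.int64(515), np.int64(-244), np.int64(1)), (np.int64(515), np.int64(-256), np.int64(-1)), (np.int64(515), np.int64(-268), np.int64(-2))]
205 [(np.int64(506), np.int64(-197), np.int64(-1)), (np.int64(505), np.int64(-208), np.int64(6)), (np.int64(5
[... 2187 characters left out ...]
t64(451), np.int64(-258), np.int64(45))]
226 [(np.int64(445), np.int64(-197), np.int64(-3)), (np.int64(445), np.int64(-209), np.int64(-4)), (np.int64(444), np.int64(-218), np.int64(11)), (np.int64(444), np.int64(-230), np.int64(9)), (np.int64(444), np.int64(-242), np.int64(6)), (np.int64(444), np.int64(-253), np.int64(8)), (np.int64(445), np.int64(-267), np.int64(-2))]
229 [(np.int64(436), np.int64(-196), np.int64(-1)), (np.int64(436), np.int64(-207), np.int64(3)), (np.int64(436), np.int64(-219), np.int64(0)), (np.int64(436), np.int64(-231), np.int64(3)), (np.int64(436), np.int64(-244), np.int64(-3)), (np.int64(436), np.int64(-254), np.int64(5)), (np.int64(436), np.int64(-266), np.int64(1))]
```

View pics/zoom0.png

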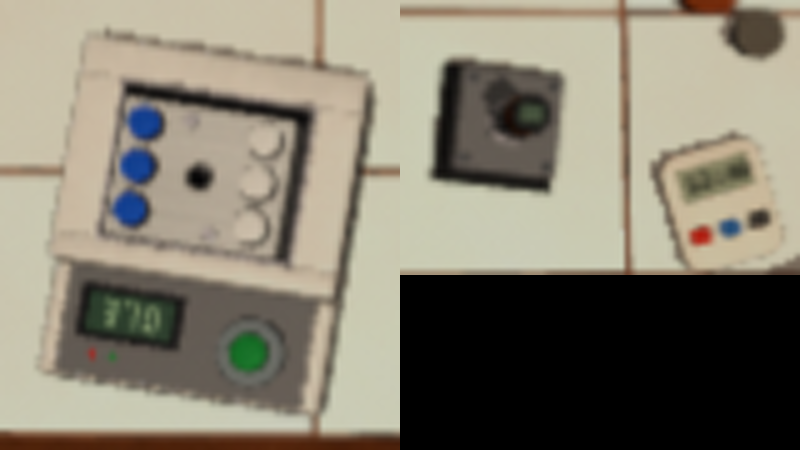

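View pics/zoom1.png

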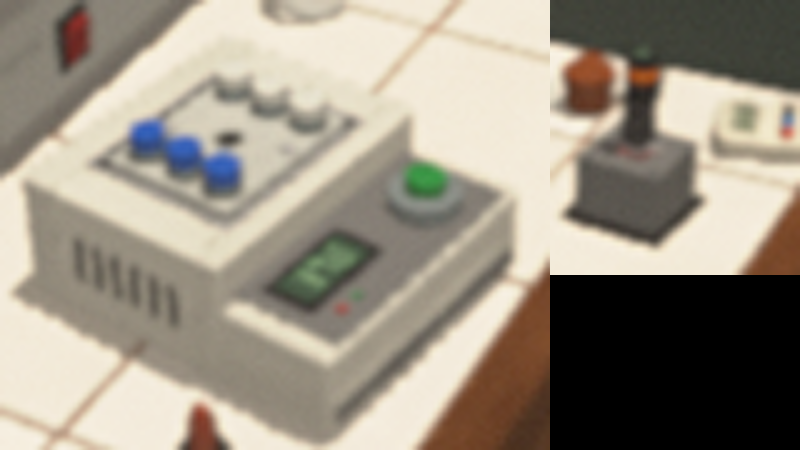

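Zooms: the well is at zoom (200,177), i.e. top pixel (264.6,193.0). The key is at top pixel (274.4,227.9) and the probe's upper end at about (405.2,212). In the scene view the well is at (295.6,227.2), the key at (335,235.6) and the probe top at about (373.6,159.8). Next I'll turn these into positions from both cameras.

```bash
python3 - <<'E'
from h import *
np.set_printoptions(precision=4,suppress=True)
T=np.load('top0.npz');S=np.load('scene0.npz')
def cen(im,box,f):
    x0,y0,x1,y1=box;c=im[y0:y1,x0:x1].astype(float);w=np.clip(f(c),0,None);v,u=np.mgrid[y0:y1,x0:x1]
    return (w*u).sum()/w.sum(),(w*v).sum()/w.sum()
green=lambda c:c[...,1]-np.maximum(c[...,0],c[...,2])-40
dark=lambda c:90-c.mean(-1)
def tri(a,b):
    o1,d1=ray('top',*a);o2,d2=ray('scene',*b)
    s=np.linalg.lstsq(np.c_[d1,-d2],o2-o1,rcond=None)[0];p,q=o1+s[0]*d1,o2+s[1]*d2
    return (p+q)/2,np.linalg.norm(p-q)
kt=cen(T['im'],(265,220,285,238),green);ks=cen(S['im'],(322,228,348,246),green)
wt=cen(T['im'],(260,188,270,198),dark);ws=cen(S['im'],(291,223,301,231),dark)
print('key',kt,ks,tri(kt,ks),atz('top',*kt,.068)); print('well',wt,ws,tri(wt,ws),atz('top',*wt,.084),atz('scene',*ws,.084))
pt=(405.2,212.0);ps=(373.6,159.8)
print('probe',tri(pt,ps),atz('top',*pt,.114),atz('scene',*ps,.114))
# vials caps
blue=lambda c:c[...,0]-c[...,2]-60
for b in [(249,178,259,187),(247,187,257,196),(246,196,256,205)]:print('vial',atz('top',*cen(T['im'],b,blue),.099))
# rest & heater edges via depth clouds
P=cloud('top',T['d'])
for nm,lo,hi,z0,z1,c in [('rest',(.42,-.30),(.54,-.17),.038,.058,None),('block/heater top',(.38,.0),(.62,.25),.068,.10,None)]:
    m=(P[...,0]>lo[0])&(P[...,0]<hi[0])&(P[...,1]>lo[1])&(P[...,1]<hi[1])&(P[...,2]>z0)&(P[...,2]<z1)
    print(nm,cv2.minAreaRect(P[m][:,:2].astype(np.float32)),np.median(P[m][:,2]))
PS=cloud('scene',S['d'])
m=(PS[...,0]>.44)&(PS[...,0]<.53)&(PS[...,1]>-.28)&(PS[...,1]<-.18)&(PS[...,2]>.07)&(PS[...,2]<.13)
q=PS[m];print('probe scene cloud',len(q),q.mean(0),q.max(0),q.min(0))
print('keytop z',np.median(P[225:231,272:277,2]))
E
```

```text
key (np.float64(274.15295256534364), np.float64(228.13843175217812)) (np.float64(334.6586345381526), np.float64(235.1586345381526)) (array([0.4353, 0.121 , 0.074 ]), np.float64(0.00031335761529559643)) [0.4357 0.1217 0.068 ]
well (np.float64(264.31406551059735), np.float64(193.12331406551058)) (np.float64(295.3863636363637), np.float64(227.1590909090909)) (array([0.5306, 0.1478, 0.0847]), np.float64(0.000413015767687023)) [0.5308 0.148  0.084 ] [0.5309 0.147  0.084 ]
probe (array([ 0.4758, -0.2319,  0.116 ]), np.float64(0.002770048530010263)) [ 0.4773 -0.2318  0.114 ] [ 0.476  -0.2363  0.114 ]
vial [0.5594 0.1761 0.099 ]
vial [0.5357 0.18   0.099 ]
vial [0.5123 0.1832 0.099 ]
rest ((0.47717446088790894, -0.23325534164905548), (0.056155577301979065, 0.058151669800281525), 83.314697265625) 0.047008708727503325
block/heater top ((0.5132109522819519, 0.14722682535648346), (0.16152861714363098, 0.17945218086242676), 81.49610900878906) 0.08031481022262157
probe scene cloud 104 [ 0.4737 -0.228   0.0952] [ 0.4857 -0.2215  0.1163] [ 0.4639 -0.2414  0.07  ]
keytop z 0.07783240509532063
```

```bash
cat > go.py <<'E'
# usage: go.py x y z [yaw_deg of tool x]: shift in present tool axes, turn, state
import sys;from h import *;from plant import readout
from scipy.spatial.transform import Rotation as Ro
s=readout.get_state();R=Ro.from_rotvec(s['eef_rot']).as_matrix()
np.set_printoptions(precision=4,suppress=True)
t=np.array(list(map(float,sys.argv[1:4])));yaw=np.radians(float(sys.argv[4]) if len(sys.argv)>4 else 81.5)
D=np.c_[[np.cos(yaw),np.sin(yaw),0],[np.sin(yaw),-np.cos(yaw),0],[0,0,-1]]
print('shift',R.T@(t-s['tcp_pos']),'turn',Ro.from_matrix(R.T@D).as_rotvec(),'tcp',s['tcp_pos'],'F',s['contact_force'],'w',s['gripper_width'],'gf',s['gripper_force'],'t',s['clock'])
E
python3 -m handwheel '[[0,0,0,0,0,-0.162,1],[0,0,0,0,0,-0.162,1],[0,0,0,0,0,-0.162,1],[0,0,0,0,0,-0.162,1],[0,0,0,0,0,-0.162,1]]' 80
python3 -m handwheel '[[0,0,0,0,0,-0.162,1],[0,0,0,0,0,0,1],[0,0,0,0,0,0,1]]'
python3 go.py 0.477 -0.2325 0.19
```

```text
clock: 0.72
tcp_pos: [0.2608, -0.5401, 0.1912]
eef_rot: [-2.533, -1.857, -0.0]
contact_force: [-0.1, 0.9, 0.3]
gripper_width: 0.0853
gripper_force: 0.0
clock: 1.1
tcp_pos: [0.2608, -0.5403, 0.1915]
eef_rot: [-2.383, -2.046, -0.0]
contact_force: [0.6, 0.0, 0.4]
gripper_width: 0.0853
gripper_force: 0.0
shift [0.337  0.167  0.0016] turn [-0.0003 -0.0005 -0.0037] tcp [ 0.2608 -0.5403  0.1915] F [0.6203 0.0088 0.3828] w 0.08526725698560303 gf 0.0 t 1.1
```

```bash
python3 -m handwheel '[[0.0337,0.0167,0,0,0,0,1],[0.0337,0.0167,0,0,0,0,1],[0.0337,0.0167,0,0,0,0,1],[0.0337,0.0167,0,0,0,0,1],[0.0337,0.0167,0,0,0,0,1]]' >/dev/null
python3 -m handwheel '[[0.0337,0.0167,0,0,0,0,1],[0.0337,0.0167,0,0,0,0,1],[0.0337,0.0167,0,0,0,0,1],[0.0337,0.0167,0,0,0,0,1],[0.0337,0.0167,0,0,0,0,1]]' >/dev/null
python3 -m handwheel '[[0,0,0,0,0,0,1],[0,0,0,0,0,0,1]]' >/dev/null
python3 go.py 0.477 -0.2325 0.071
python3 - <<'E'
from h import *
im,d=cams.get_image('scene');a=cv2.resize(im[60:210,320:460],None,fx=4,fy=4,interpolation=cv2.INTER_CUBIC);cv2.imwrite('pics/s1.png',a)
E
```

```text
shift [-0.0001  0.0013  0.1208] turn [-0.0003  0.0004 -0.0016] tcp [ 0.4758 -0.2322  0.1918] F [ 0.1898 -0.7897 -0.2189] w 0.08569492046751413 gf 0.0 t 2.6
```

View pics/s1.png

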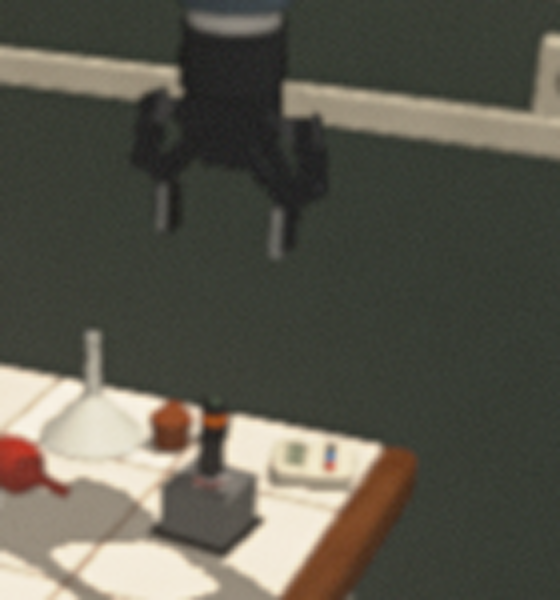

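Fingers straddle the probe, its grip at crop (213,440). Descend.

```bash
python3 -m handwheel '[[0,0.0005,0.025,0,0,0,1],[0,0.0005,0.025,0,0,0,1],[0,0,0.025,0,0,0,1],[0,0,0.025,0,0,0,1],[0,0,0.0205,0,0,0,1]]' >/dev/null
python3 -m handwheel '[[0,0,0,0,0,0,1],[0,0,0,0,0,0,1]]'
python3 -m handwheel '[[0,0,0,0,0,0,-1],[0,0,0,0,0,0,-1],[0,0,0,0,0,0,-1],[0,0,0,0,0,0,-1],[0,0,0,0,0,0,-1]]' 30
python3 -m handwheel '[[0,0,0,0,0,0,-1],[0,0,0,0,0,0,-1],[0,0,0,0,0,0,-1]]'
```

```text
clock: 3.52
tcp_pos: [0.4773, -0.2326, 0.0725]
eef_rot: [2.38, 2.048, 0.001]
contact_force: [-0.1, -0.0, -0.6]
gripper_width: 0.0854
gripper_force: 0.0
clock: 4.15
tcp_pos: [0.4772, -0.2321, 0.0717]
eef_rot: [2.38, 2.05, 0.0]
contact_force: [-0.4, 0.5, 1.4]
gripper_width: 0.0191
gripper_force: 29.3
clock: 4.53
tcp_pos: [0.4772, -0.2321, 0.0716]
eef_rot: [2.38, 2.05, 0.0]
contact_force: [0.2, 0.1, 2.1]
gripper_width: 0.0189
gripper_force: 29.4
```

```bash
python3 - <<'E'
from h import *
im,d=cams.get_image('scene');a=cv2.resize(im[110:210,330:420],None,fx=5,fy=5,interpolation=cv2.INTER_CUBIC)
im,d=cams.get_image('top');b=cv2.resize(im[180:240,370:430],None,fx=5,fy=5,interpolation=cv2.INTER_CUBIC)
c=np.zeros((500,750,3),np.uint8);c[:,:450]=a;c[:300,450:]=b;cv2.imwrite('pics/s2.png',c)
E
```

```text
(no output)
```

View pics/s2.png

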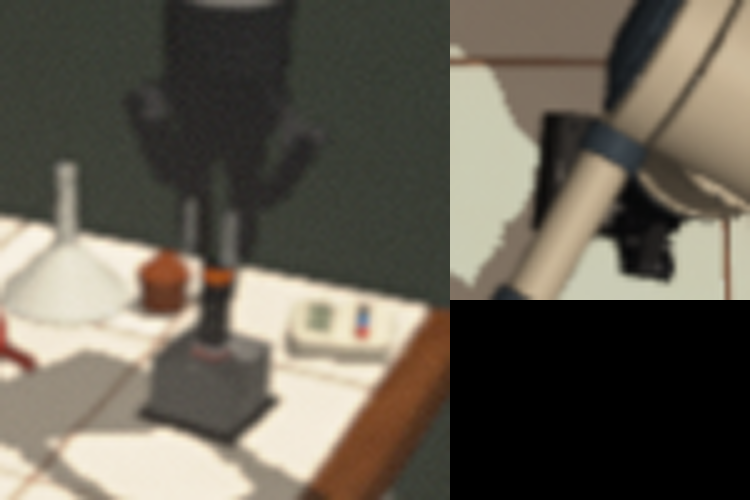

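The fingers flank the orange ring at crop (217,275), but it isn't clear how low they reach. I'll check by projection and depth.

```bash
python3 - <<'E'
from h import *
np.set_printoptions(precision=3,suppress=True)
im,d=cams.get_image('scene');P=cloud('scene',d)
f=lambda p:((p-[330,110])*5).round().astype(int)
for y in(-.2325,):
  for z in (.046,.0716,.0903,.114,.145):print(z,f(proj('scene',[[.4772,y,z]])[0]),f(proj('scene',[[.4772-.0095-.01,y,z]])[0]),f(proj('scene',[[.4772+.0095+.01,y,z]])[0]))
for r in range(150,182,2):print(r,[tuple(int(v) for v in np.round(P[r,u]*1000)) for u in range(366,380,2)])
E
```

```text
0.046 [209 348] [237 354] [180 341]
0.0716 [211 312] [240 318] [182 305]
0.0903 [212 285] [241 292] [183 279]
0.114 [214 251] [244 257] [185 245]
0.145 [216 205] [246 211] [187 199]
150 [(499, -227, 146), (493, -227, 148), (485, -226, 150), (484, -238, 145), (769, -1040, -241), (465, -222, 155), (458, -220, 158)]
152 [(499, -228, 139), (492, -225, 142), (486, -229, 141), (485, -242, 136), (768, -1039, -252), (465, -224, 148), (455, -213, 154)]
154 [(499, -229, 132), (491, -224, 136), (486, -230, 134), (485, -243, 129), (770, -1043, -266), (465, -223, 142), (459, -225, 142)]
156 [(500, -231, 124), (491, -226, 128), (488, -234, 125), (485, -245, 121), (768, -1041, -276), (464, -223, 135), (458, -224, 136)]
158 [(816, -1049, -302), (490, -223, 123), (486, -232, 120), (484, -244, 115), (771, -1051, -293), (462, -219, 130), (457, -221, 131)]
160 [(809, -1030, -304), (491, -227, 114), (487, -235, 111), (478, -228, 116), (475, -237, 113), (464, -225, 121), (457, -224, 123)]
162 [(554, -374, 29), (568, -430, 1), (484, -226, 109), (476, -224, 112), (470, -225, 113), (463, -223, 115), (738, -1
[... 425 characters left out ...]
81, -224, 83), (474, -223, 85), (469, -227, 84), (466, -235, 81), (513, -390, -1)]
172 [(79, 853, 673), (540, -361, -1), (483, -228, 74), (475, -224, 77), (468, -224, 79), (465, -234, 75), (508, -377, -2)]
174 [(537, -336, 3), (502, -263, 46), (481, -226, 68), (473, -221, 72), (469, -228, 70), (465, -235, 67), (502, -362, -1)]
176 [(503, -248, 45), (497, -250, 45), (481, -225, 61), (475, -227, 62), (468, -227, 64), (465, -237, 59), (468, -265, 45)]
178 [(498, -236, 45), (490, -232, 48), (480, -225, 55), (475, -229, 54), (469, -229, 55), (465, -236, 53), (463, -251, 46)]
180 [(492, -221, 46), (487, -225, 45), (480, -225, 47), (472, -222, 51), (466, -224, 51), (463, -233, 47), (457, -236, 48)]
```

```bash
cat > look.py <<'E'
from h import *
# probe ring (orange) and silhouette in the scene view, present TCP
from plant import readout
s=readout.get_state();np.set_printoptions(precision=4,suppress=True)
im,d=cams.get_image('scene');P=cloud('scene',d);c=im.astype(int)
t=s['tcp_pos'];u,v=proj('scene',[t])[0]
m=(c[...,2]-c[...,0]>50)&(c[...,2]-c[...,1]>25)
yy,xx=np.mgrid[:400,:640];m&=(abs(xx-u)<14)&(abs(yy-v)<28)&(np.linalg.norm(P-t,axis=-1)<.07)
print('tcp',t,'px',u,v,'ring px',xx[m].mean(),yy[m].mean(),m.sum(),'ring xyz',np.median(P[m],0),'w',s['gripper_width'],s['gripper_force'],'F',s['contact_force'],'M',s['wrist_torque'],'t',s['clock'])
E
python3 look.py
python3 -m handwheel '[[0,0,0,0,0,0,-1],[0,0,0,0,0,0,-1],[0,0,-0.005,0,0,0,-1],[0,0,-0.007,0,0,0,-1],[0,0,-0.008,0,0,0,-1]]' 80
python3 -m handwheel '[[0,0,0,0,0,0,-1],[0,0,0,0,0,0,-1]]'
python3 look.py
```

```text
tcp [ 0.4772 -0.2321  0.0716] px 372.06919795582104 172.4198311296299 ring px 372.95 164.8 20 ring xyz [ 0.4734 -0.2263  0.1016] w 0.018555492623198496 29.451422095298767 F [-0.3218 -0.8433  3.2211] M [-0.0185  0.0083  0.076 ] t 4.675
clock: 5.35
tcp_pos: [0.4768, -0.2318, 0.0913]
eef_rot: [-2.38, -2.049, 0.001]
contact_force: [0.2, 0.9, -0.8]
gripper_width: 0.0149
gripper_force: 78.3
clock: 5.6
tcp_pos: [0.477, -0.232, 0.0913]
eef_rot: [-2.381, -2.05, 0.0]
contact_force: [0.0, 0.3, -1.0]
gripper_width: 0.0155
gripper_force: 78.3
tcp [ 0.477  -0.232   0.0913] px 372.4121042196272 166.8519851799367 ring px 373.36 159.28 25 ring xyz [ 0.4731 -0.226   0.1199] w 0.015481990423347433 78.2940673828125 F [ 0.041   0.2995 -1.0395] M [-0.0233  0.0088 -0.0246] t 5.6
```

Probe came up with the gripper. I'll lift it clear and carry it across.

```bash
python3 -m handwheel '[[0,0,-0.02,0,0,0,-1],[0,0,-0.022,0,0,0,-1],[0,0,-0.022,0,0,0,-1],[0,0,-0.022,0,0,0,-1],[0,0,-0.022,0,0,0,-1]]' >/dev/null
python3 -m handwheel '[[0.02,0,0,0,0,0,-1],[0.04,0,0,0,0,0,-1],[0.04,0,0,0,0,0,-1],[0.04,0,0,0,0,0,-1],[0.04,0,0,0,0,0,-1]]' >/dev/null
python3 -m handwheel '[[0.04,0,0,0,0,0,-1],[0.04,0,0,0,0,0,-1],[0.04,0,0,0,0,0,-1],[0.04,0,0,0,0,0,-1],[0.03,0,0,0,0,0,-1]]' >/dev/null
python3 -m handwheel '[[0,0,0,0,0,0,-1],[0,0,0,0,0,0,-1],[0,0,0,0,0,0,-1]]' >/dev/null
python3 go.py 0.5307 0.1478 0.17; python3 look.py
```

```text
shift [ 0.0143 -0.0033  0.0294] turn [ 0.      0.0002 -0.0017] tcp [0.5318 0.1332 0.1994] F [-0.3754 -0.2497 -0.7943] w 0.015084677895028086 gf 78.47296714782715 t 7.9
tcp [0.5318 0.1332 0.1994] px 295.8212478467316 184.0238440285386 ring px 295.8787878787879 174.3939393939394 33 ring xyz [0.5254 0.1391 0.229 ] w 0.015084677895028086 78.47296714782715 F [-0.3754 -0.2497 -0.7943] M [ 0.0177 -0.0032  0.0724] t 7.9
```

```bash
python3 -m handwheel '[[0.007,-0.0015,0,0,0,0,-1],[0.0073,-0.0018,0.008,0,0,0,-1],[0,0,0.015,0,0,0,-1],[0,0,0.012,0,0,0,-1],[0,0,0,0,0,0,-1]]' >/dev/null
python3 -m handwheel '[[0,0,0,0,0,0,-1],[0,0,0,0,0,0,-1]]'
python3 - <<'E'
from h import *
im,d=cams.get_image('scene');a=cv2.resize(im[170:245,265:330],None,fx=6,fy=6,interpolation=cv2.INTER_CUBIC)
a=(255*(a/255.)**.6).astype(np.uint8)
im,d=cams.get_image('top');b=cv2.resize(im[150:230,225:305],None,fx=5,fy=5,interpolation=cv2.INTER_CUBIC)
c=np.zeros((450,790,3),np.uint8);c[:,:390]=a;c[:400,390:]=b;cv2.imwrite('pics/s3.png',c)
E
```

```text
clock: 8.82
tcp_pos: [0.5311, 0.1485, 0.1651]
eef_rot: [2.38, 2.049, 0.002]
contact_force: [-0.1, 0.2, -0.6]
gripper_width: 0.015
gripper_force: 78.5
```

View pics/s3.png

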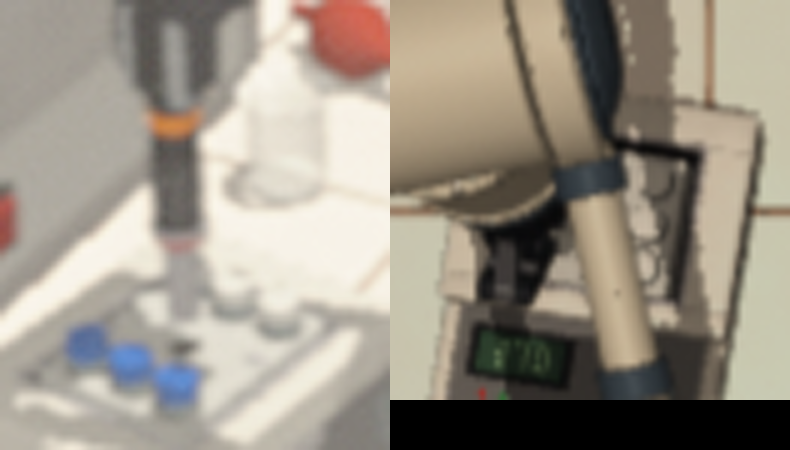

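The sheath's tip is at crop (183,315), the well just below it at (183,347), roughly in line. I'll refine the lateral offset with edge positions.

```bash
python3 - <<'E'
from h import *
np.set_printoptions(precision=2,suppress=True,linewidth=200)
im=np.mean([cams.get_image('scene')[0].astype(float).mean(-1) for _ in range(6)],0)
from plant import readout
t=readout.get_state()['tcp_pos'];print(t)
def edges(r,uc,w=9):
    x=np.arange(int(uc)-w,int(uc)+w+1);g=np.gradient(im[r,x[0]-1:x[-1]+2])[1:-1]
    def pk(i):return x[i]+0.5*(g[i-1]-g[i+1])/(g[i-1]-2*g[i]+g[i+1]) if 0<i<len(g)-1 else np.nan
    h=len(x)//2;return pk(np.argmin(g[:h+1])),pk(h+np.argmax(g[h:]))
for z in np.arange(-.06,.03,.006):
    u,v=proj('scene',[t+[0,0,z]])[0];r=int(round(v))
    u=proj('scene',[t+[0,0,z]])[0][0];e=edges(r,round(u));print('dz %.3f row %d pred %.2f edges %.2f %.2f mid %.2f'%(z,r,u,*e,sum(e)/2))
c=proj('scene',[[.5307,.1478,.084]])[0];print('well pred',c);print(im[222:233,286:306].round().astype(int))
E
```

```text
[0.53 0.15 0.16]
dz -0.060 row 221 pred 294.69 edges 292.53 297.39 mid 294.96
dz -0.054 row 219 pred 294.57 edges 292.37 301.04 mid 296.70
dz -0.048 row 217 pred 294.46 edges 288.65 300.17 mid 294.41
dz -0.042 row 215 pred 294.34 edges 291.59 299.87 mid 295.73
dz -0.036 row 212 pred 294.23 edges 291.87 298.35 mid 295.11
dz -0.030 row 210 pred 294.11 edges 290.66 298.71 mid 294.69
dz -0.024 row 208 pred 293.99 edges 289.97 299.03 mid 294.50
dz -0.018 row 206 pred 293.87 edges 290.00 298.77 mid 294.38
dz -0.012 row 204 pred 293.75 edges 290.08 298.52 mid 294.30
dz -0.006 row 202 pred 293.64 edges 290.05 298.31 mid 294.18
dz -0.000 row 200 pred 293.52 edges 290.07 298.27 mid 294.17
dz 0.006 row 198 pred 293.40 edges 289.52 298.14 mid 293.83
dz 0.012 row 195 pred 293.27 edges 289.53 298.04 mid 293.79
dz 0.018 row 193 pred 293.15 edges 289.52 297.76 mid 293.64
dz 0.024 row 191 pred 293.03 edges 289.31 299.02 mid 294.16
well pred [295.27 227.34]
[[113 119 136 167 194 201 184 147 122 119 119 131 158 166 138 112 110 110 112 115]
 [116 116 123 150 179 188 173 150 139 137 141 156 178 188 176 156 145 138 140 146]
 [117 116 119 129 143 147 145 143 153 162 175 187 197 201 198 192 185 184 185 185]
 [117 116 118 119 120 121 121 127 138 154 175 188 196 201 202 201 200 201 201 201]
 [111 112 112 114 118 116 114 108 107 113 129 146 172 194 201 201 200 200 202 203]
 [104 101 102 105 112 116 106  89  71  64  74 103 148 187 200 200 199 201 201 202]
 [106 104 102 102 109 115 107  86  66  64  84 121 160 190 200 200 200 200 200 197]
 [112 110 108 104 110 115 112 100  87  90 118 153 178 195 200 201 199 201 197 189]
 [108 106 103 100 104 114 113 103  92  94 115 140 160 178 190 197 199 199 197 190]
 [ 95  94  89  88  96 109 113 105  95  93 103 114 126 142 167 189 198 198 199 197]
 [ 85  83  84  86  95 107 111 109 105 105 106 109 114 132 162 188 198 199 201 200]]
```

```bash
python3 -m handwheel '[[0,0,0.004,0,0,0,-1],[0,0,0.004,0,0,0,-1],[0,0,0.004,0,0,0,-1],[0,0,0,0,0,0,-1],[0,0,0,0,0,0,-1]]'
python3 -m handwheel '[[0,0,0.001,0,0,0,-1],[0,0,0.001,0,0,0,-1],[0,0,0,0,0,0,-1]]'
python3 -m handwheel '[[0,0,0.001,0,0,0,-1],[0,0,0,0,0,0,-1]]'
```

```text
clock: 9.85
tcp_pos: [0.5308, 0.1485, 0.1524]
eef_rot: [2.381, 2.05, 0.0]
contact_force: [-0.2, -1.2, -1.6]
gripper_width: 0.0153
gripper_force: 78.5
clock: 10.22
tcp_pos: [0.5308, 0.1485, 0.1503]
eef_rot: [2.381, 2.05, 0.0]
contact_force: [-0.1, 0.3, -1.0]
gripper_width: 0.0152
gripper_force: 78.5
clock: 10.48
tcp_pos: [0.5309, 0.1485, 0.1493]
eef_rot: [2.381, 2.05, 0.0]
contact_force: [0.4, -0.3, -0.6]
gripper_width: 0.0152
gripper_force: 78.5
```

```bash
python3 -m handwheel '[[0,0,0.0005,0,0,0,-1],[0,0,0,0,0,0,-1]]' | sed -n 2,4p
python3 -m handwheel '[[0,0,0.0005,0,0,0,-1],[0,0,0,0,0,0,-1]]'| sed -n 2,4p
python3 -m handwheel '[[0,0,0.0005,0,0,0,-1],[0,0,0,0,0,0,-1]]'| sed -n 2,4p
```

```text
tcp_pos: [0.5309, 0.1485, 0.1488]
eef_rot: [2.381, 2.05, -0.0]
contact_force: [0.8, 0.3, -0.8]
tcp_pos: [0.5309, 0.1485, 0.1483]
eef_rot: [2.381, 2.05, 0.0]
contact_force: [1.0, 0.3, -0.9]
tcp_pos: [0.5308, 0.1485, 0.1478]
eef_rot: [2.381, 2.05, 0.0]
contact_force: [0.8, 0.5, -1.1]
```

```bash
for i in 1; do python3 -m handwheel '[[0,0,0.0007,0,0,0,-1],[0,0,0,0,0,0,-1]]'| sed -n 2,4p; done
python3 -m handwheel '[[0,0,0.0007,0,0,0,-1],[0,0,0,0,0,0,-1]]'| sed -n 2,4p
python3 -m handwheel '[[0,0,0.0007,0,0,0,-1],[0,0,0,0,0,0,-1]]'| sed -n 2,4p
python3 look.py
```

```text
tcp_pos: [0.5308, 0.1485, 0.1471]
eef_rot: [-2.381, -2.05, 0.0]
contact_force: [0.1, 0.9, -1.3]
tcp_pos: [0.5308, 0.1485, 0.1464]
eef_rot: [2.381, 2.05, -0.0]
contact_force: [-0.8, 0.0, -1.2]
tcp_pos: [0.5308, 0.1485, 0.1457]
eef_rot: [2.381, 2.05, -0.0]
contact_force: [-0.2, -0.1, -0.6]
tcp [0.5308 0.1485 0.1457] px 293.8996217020716 206.4447034379175 ring px 293.78125 197.34375 32 ring xyz [0.5251 0.1547 0.1752] w 0.014917187500369395 78.46685528755188 F [-0.2247 -0.0914 -0.6106] M [-0.0068 -0.1365 -0.0172] t 11.975
```

```bash
python3 -m handwheel '[[0,0,0.001,0,0,0,-1],[0,0,0,0,0,0,-1]]'| sed -n 2,4p
python3 -m handwheel '[[0,0,0.001,0,0,0,-1],[0,0,0,0,0,0,-1]]'| sed -n 2,4p
python3 -m handwheel '[[0,0,0.001,0,0,0,-1],[0,0,0,0,0,0,-1]]'| sed -n 2,4p
python3 -m handwheel '[[0,0,0.001,0,0,0,-1],[0,0,0,0,0,0,-1]]'| sed -n 2,4p
```

```text
tcp_pos: [0.5308, 0.1485, 0.1447]
eef_rot: [2.381, 2.05, -0.0]
contact_force: [-0.2, -0.2, -1.3]
tcp_pos: [0.5308, 0.1485, 0.1437]
eef_rot: [-2.381, -2.05, 0.0]
contact_force: [0.4, -0.4, -0.7]
tcp_pos: [0.5308, 0.1485, 0.1427]
eef_rot: [-2.381, -2.05, 0.0]
contact_force: [0.0, -0.3, -1.1]
tcp_pos: [0.5308, 0.1485, 0.1417]
eef_rot: [-2.381, -2.05, 0.0]
contact_force: [1.2, -0.1, -1.0]
```

```bash
python3 -m handwheel '[[0,0,0.002,0,0,0,-1],[0,0,0,0,0,0,-1]]'| sed -n 2,4p
python3 -m handwheel '[[0,0,0.002,0,0,0,-1],[0,0,0,0,0,0,-1]]'| sed -n 2,4p
python3 -m handwheel '[[0,0,0.002,0,0,0,-1],[0,0,0,0,0,0,-1]]'| sed -n 2,4p
python3 -m handwheel '[[0,0,0.001,0,0,0,-1],[0,0,0,0,0,0,-1]]'| sed -n 2,4p
python3 - <<'E'
from h import *
im,d=cams.get_image('scene');a=cv2.resize(im[180:245,250:340],None,fx=6,fy=6,interpolation=cv2.INTER_CUBIC)
a=(255*(a/255.)**.6).astype(np.uint8);cv2.imwrite('pics/s4.png',a)
E
```

```text
tcp_pos: [0.5308, 0.1485, 0.1395]
eef_rot: [-2.381, -2.05, 0.0]
contact_force: [1.6, -0.6, -1.7]
tcp_pos: [0.5308, 0.1485, 0.1375]
eef_rot: [-2.381, -2.05, 0.0]
contact_force: [0.3, -0.1, -1.1]
tcp_pos: [0.5308, 0.1485, 0.1356]
eef_rot: [-2.381, -2.05, 0.0]
contact_force: [-0.3, 0.9, -1.7]
tcp_pos: [0.5308, 0.1486, 0.1349]
eef_rot: [-2.381, -2.05, -0.0]
contact_force: [0.2, 0.2, 0.1]
```

View pics/s4.png

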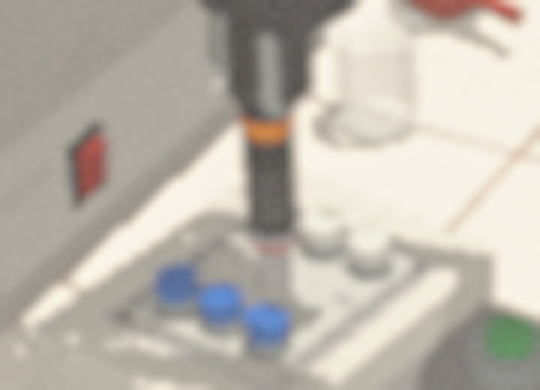

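The collar's red seal is now at crop (272,245), and the sheath goes into the block at about (272,300), so it is in the well. Spring contact begins here, so I'll press straight down.

```bash
python3 -m handwheel '[[0,0,0.002,0,0,0,-1],[0,0,0,0,0,0,-1]]'| sed -n 2,4p
python3 -m handwheel '[[0,0,0.002,0,0,0,-1],[0,0,0,0,0,0,-1]]'| sed -n 2,4p
python3 -m handwheel '[[0,0,0.002,0,0,0,-1],[0,0,0,0,0,0,-1]]'| sed -n 2,4p
python3 -m handwheel '[[0,0,0.002,0,0,0,-1],[0,0,0,0,0,0,-1]]'| sed -n 2,4p
python3 look.py
```

```text
tcp_pos: [0.5309, 0.1486, 0.1328]
eef_rot: [2.381, 2.05, 0.0]
contact_force: [1.0, -0.1, 1.1]
tcp_pos: [0.5309, 0.1485, 0.1305]
eef_rot: [2.381, 2.05, -0.0]
contact_force: [1.1, 0.0, 0.5]
tcp_pos: [0.5309, 0.1485, 0.1285]
eef_rot: [2.381, 2.05, -0.0]
contact_force: [1.1, -1.0, 0.6]
tcp_pos: [0.5308, 0.1485, 0.1264]
eef_rot: [-2.381, -2.05, 0.0]
contact_force: [0.4, 0.3, 1.2]
tcp [0.5308 0.1485 0.1264] px 294.2804051888816 213.15064624486337 ring px 294.3636363636364 204.21212121212122 33 ring xyz [0.5251 0.1545 0.1562] w 0.015199954287043366 78.90157341957092 F [0.3673 0.267  1.2234] M [ 0.0447 -0.294  -0.0049] t 15.075
```

```bash
python3 -m handwheel '[[0,0,0.002,0,0,0,-1],[0,0,0,0,0,0,-1]]'| sed -n 2,4p
python3 -m handwheel '[[0,0,0.002,0,0,0,-1],[0,0,0,0,0,0,-1]]'| sed -n 2,4p
python3 -m handwheel '[[0,0,0.002,0,0,0,-1],[0,0,0,0,0,0,-1]]'| sed -n 2,4p
python3 -m handwheel '[[0,0,0.002,0,0,0,-1],[0,0,0,0,0,0,-1]]'| sed -n 2,4p
python3 look.py
```

```text
tcp_pos: [0.5308, 0.1485, 0.1246]
eef_rot: [-2.381, -2.05, 0.0]
contact_force: [1.4, -1.0, 1.7]
tcp_pos: [0.5307, 0.1485, 0.1224]
eef_rot: [-2.381, -2.05, 0.001]
contact_force: [0.4, 0.2, -0.4]
tcp_pos: [0.5308, 0.1485, 0.1205]
eef_rot: [-2.381, -2.05, 0.0]
contact_force: [1.0, -0.2, 1.6]
tcp_pos: [0.5307, 0.1484, 0.1183]
eef_rot: [-2.381, -2.05, 0.001]
contact_force: [-0.1, -0.5, 0.4]
tcp [0.5307 0.1484 0.1183] px 294.47605940701675 215.93525030615922 ring px 294.62857142857143 207.0857142857143 35 ring xyz [0.5248 0.1547 0.1483] w 0.015365405296832944 78.8783347606659 F [-0.1299 -0.5244  0.3938] M [-0.022  -0.2976 -0.0042] t 16.125
```

```bash
python3 -m handwheel '[[0,0,0.002,0,0,0,-1],[0,0,0,0,0,0,-1]]'| sed -n 2,4p
python3 -m handwheel '[[0,0,0.002,0,0,0,-1],[0,0,0,0,0,0,-1]]'| sed -n 2,4p
python3 -m handwheel '[[0,0,0.001,0,0,0,-1],[0,0,0,0,0,0,-1]]'| sed -n 2,4p
python3 -m handwheel '[[0,0,0.001,0,0,0,-1],[0,0,0,0,0,0,-1]]'| sed -n 2,4p
```

```text
tcp_pos: [0.5307, 0.1485, 0.1165]
eef_rot: [-2.38, -2.05, 0.0]
contact_force: [1.7, -0.6, 0.5]
tcp_pos: [0.5308, 0.1485, 0.1145]
eef_rot: [-2.381, -2.05, 0.0]
contact_force: [0.2, 0.1, 1.1]
tcp_pos: [0.5308, 0.1485, 0.1138]
eef_rot: [-2.381, -2.05, -0.0]
contact_force: [0.5, -0.2, 2.7]
tcp_pos: [0.5308, 0.1485, 0.1127]
eef_rot: [-2.381, -2.05, 0.0]
contact_force: [0.3, -0.9, 1.6]
```

```bash
python3 -m handwheel '[[0,0,0.001,0,0,0,-1],[0,0,0,0,0,0,-1]]'| sed -n 2,4p
python3 -m handwheel '[[0,0,0.001,0,0,0,-1],[0,0,0,0,0,0,-1]]'| sed -n 2,4p
python3 look.py
```

```text
tcp_pos: [0.5308, 0.1485, 0.1115]
eef_rot: [-2.381, -2.05, 0.0]
contact_force: [0.9, 0.9, 1.3]
tcp_pos: [0.5308, 0.1485, 0.1106]
eef_rot: [-2.381, -2.05, 0.0]
contact_force: [-0.6, -0.4, 1.6]
tcp [0.5308 0.1485 0.1106] px 294.5958730912788 218.58272456242844 ring px 294.75 210.15625 32 ring xyz [0.5247 0.1546 0.1397] w 0.015193557923520954 79.01259541511536 F [-0.6043 -0.4312  1.6302] M [ 0.0865 -0.1134  0.0465] t 17.675
```

```bash
python3 -m handwheel '[[0,0,0.001,0,0,0,-1],[0,0,0,0,0,0,-1]]'| sed -n 2,4p
python3 -m handwheel '[[0,0,0.0007,0,0,0,-1],[0,0,0,0,0,0,-1]]'| sed -n 2,4p
python3 -m handwheel '[[0,0,0.0007,0,0,0,-1],[0,0,0,0,0,0,-1]]'| sed -n 2,4p
python3 -m handwheel '[[0,0,0.0007,0,0,0,-1],[0,0,0,0,0,0,-1]]'| sed -n 2,4p
python3 look.py
```

```text
tcp_pos: [0.5308, 0.1486, 0.1099]
eef_rot: [-2.381, -2.05, -0.0]
contact_force: [-0.1, 0.6, 3.0]
tcp_pos: [0.531, 0.1486, 0.1098]
eef_rot: [2.38, 2.05, 0.001]
contact_force: [-0.4, 1.1, 4.9]
tcp_pos: [0.5312, 0.1487, 0.1098]
eef_rot: [2.38, 2.049, 0.003]
contact_force: [-0.9, -0.5, 7.9]
tcp_pos: [0.5314, 0.1488, 0.1096]
eef_rot: [2.38, 2.049, 0.004]
contact_force: [-1.2, 0.1, 8.8]
tcp [0.5314 0.1488 0.1096] px 294.3542729736861 218.91692024091228 ring px 294.46875 210.28125 32 ring xyz [0.5255 0.1544 0.1395] w 0.015040608787756737 80.68665504455566 F [-1.2235  0.0744  8.8416] M [ 0.0334  0.2816 -0.0124] t 18.725
```

```bash
python3 -m handwheel '[[0,0,0.001,0,0,0,-1],[0,0,0,0,0,0,-1]]'| sed -n 2,4p
python3 -m handwheel '[[0,0,0.001,0,0,0,-1],[0,0,0,0,0,0,-1]]'| sed -n 2,4p
python3 -m handwheel '[[0,0,0.001,0,0,0,-1],[0,0,0,0,0,0,-1]]'| sed -n 2,4p
python3 look.py
python3 - <<'E'
from h import *
im,d=cams.get_image('scene');a=cv2.resize(im[185:245,250:340],None,fx=8,fy=8,interpolation=cv2.INTER_CUBIC)
a=(255*(a/255.)**.6).astype(np.uint8);cv2.imwrite('pics/s5.png',a)
E
```

```text
tcp_pos: [0.5317, 0.1488, 0.1095]
eef_rot: [2.379, 2.049, 0.005]
contact_force: [-1.4, -0.5, 12.6]
tcp_pos: [0.5319, 0.1489, 0.1094]
eef_rot: [2.379, 2.049, 0.007]
contact_force: [-3.0, -1.0, 15.4]
tcp_pos: [0.5322, 0.149, 0.1092]
eef_rot: [2.378, 2.048, 0.009]
contact_force: [-2.8, -0.4, 17.4]
tcp [0.5322 0.149  0.1092] px 294.00673484044034 219.01972279823508 ring px 294.1290322580645 210.19354838709677 31 ring xyz [0.5263 0.1543 0.1388] w 0.014969934433232638 82.43021249771118 F [-2.8147 -0.4457 17.4188] M [ 0.0231  0.6404 -0.0119] t 19.525
```

View pics/s5.png

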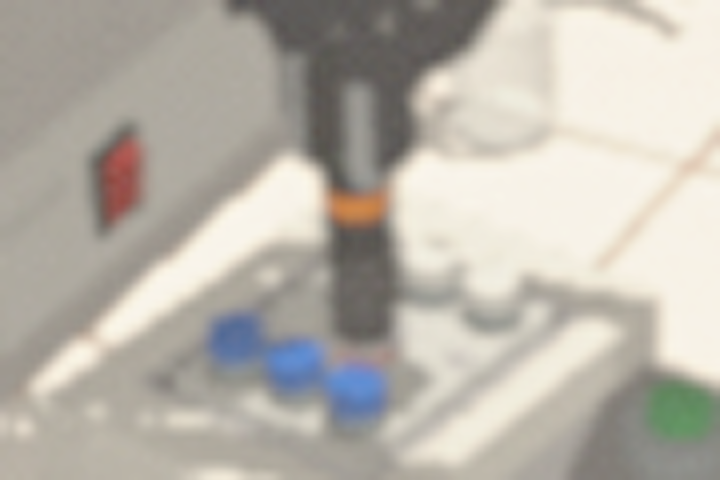

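Collar appears at block level, crop (360,350), and the ring's height gives a tip at z of about 0.044. I'll give it a slightly firmer push, relieve the load, then release.

```bash
python3 -m handwheel '[[0,0,0.001,0,0,0,-1],[0,0,0.001,0,0,0,-1],[0,0,0,0,0,0,-1]]'| sed -n 2,4p
python3 -m handwheel '[[0,0,0.001,0,0,0,-1],[0,0,0.001,0,0,0,-1],[0,0,0,0,0,0,-1]]'| sed -n 2,4p
python3 -m handwheel '[[0,0,-0.004,0,0,0,-1],[0,0,-0.004,0,0,0,-1],[0,0,0,0,0,0,-1]]'| sed -n 2,4p
python3 look.py
```

```text
tcp_pos: [0.5328, 0.1493, 0.109]
eef_rot: [2.377, 2.048, 0.012]
contact_force: [-4.3, -1.0, 22.7]
tcp_pos: [0.5334, 0.1494, 0.1088]
eef_rot: [2.377, 2.047, 0.016]
contact_force: [-4.8, -0.6, 30.8]
tcp_pos: [0.5312, 0.1487, 0.1098]
eef_rot: [2.38, 2.05, 0.002]
contact_force: [-1.2, -0.1, 8.5]
tcp [0.5312 0.1487 0.1098] px 294.43448784971514 218.8553076827492 ring px 294.61290322580646 210.32258064516128 31 ring xyz [0.5246 0.1545 0.1391] w 0.015178835939971552 80.37078380584717 F [-1.1872 -0.101   8.5301] M [0.0872 0.1764 0.0115] t 20.75
```

```bash
python3 -m handwheel '[[0,0,-0.001,0,0,0,-1],[0,0,0,0,0,0,-1],[0,0,0,0,0,0,0.2],[0,0,0,0,0,0,0.2],[0,0,0,0,0,0,0.2]]'
python3 -m handwheel '[[0,0,0,0,0,0,0.2],[0,0,0,0,0,0,0.2]]'
python3 -m handwheel '[[0,0,-0.01,0,0,0,0.2],[0,0,-0.02,0,0,0,0.2],[0,0,-0.03,0,0,0,0.2],[0,0,-0.03,0,0,0,0.2],[0,0,0,0,0,0,0.2]]'
python3 look.py
```

```text
clock: 21.42
tcp_pos: [0.5305, 0.1484, 0.109]
eef_rot: [-2.38, -2.05, 0.002]
contact_force: [-0.0, -0.5, 0.3]
gripper_width: 0.0509
gripper_force: 0.0
clock: 21.68
tcp_pos: [0.5308, 0.1485, 0.1096]
eef_rot: [-2.381, -2.05, 0.0]
contact_force: [-0.5, 0.1, -0.2]
gripper_width: 0.0513
gripper_force: 0.0
clock: 22.3
tcp_pos: [0.5323, 0.1489, 0.2048]
eef_rot: [2.378, 2.048, 0.011]
contact_force: [0.6, -0.3, -0.7]
gripper_width: 0.051
gripper_force: 0.0
tcp [0.5323 0.1489 0.2048] px 292.0702157991861 184.92628710515484 ring px 294.77777777777777 209.92592592592592 27 ring xyz [0.5248 0.155  0.1401] w 0.051035155620537107 0.0 F [ 0.5774 -0.339  -0.6841] M [ 0.0309 -0.0207 -0.0286] t 22.3
```

```bash
python3 -m handwheel '[[-0.014,-0.03,0,0,0,0,-1],[-0.014,-0.03,0,0,0,0,-1],[-0.014,-0.031,0,0,0,0,-1],[0,0,0,0,0,0,-1],[0,0,0,0,0,0,-1]]'
python3 go.py .4355 .121 .09
python3 - <<'E'
from h import *
im,d=cams.get_image('top');P=cloud('top',d)
o=proj('top',[[.5307,.1485,.152]])[0];u,v=o.round().astype(int);print(o,P[v-3:v+4,u-3:u+4,2].round(3))
E
```

```text
clock: 22.98
tcp_pos: [0.4349, 0.1206, 0.1992]
eef_rot: [-2.381, -2.05, 0.0]
contact_force: [-0.6, -0.6, 0.0]
gripper_width: 0.0002
gripper_force: 0.0
shift [0.0005 0.0006 0.1092] turn [-0.0002  0.0001 -0.0007] tcp [0.4349 0.1206 0.1992] F [-0.62   -0.6092  0.0386] w 0.0001739073239772761 gf 0.0 t 22.975
[260.7032916  190.19703346] [[0.591 0.59  0.154 0.602 0.607 0.609 0.608]
 [0.598 0.596 0.591 0.608 0.609 0.609 0.611]
 [0.603 0.599 0.59  0.61  0.612 0.611 0.612]
 [0.605 0.601 0.595 0.611 0.614 0.612 0.613]
 [0.606 0.606 0.597 0.614 0.615 0.614 0.617]
 [0.608 0.609 0.598 0.615 0.616 0.615 0.615]
 [0.609 0.609 0.602 0.613 0.62  1.291 0.618]]
```

```bash
python3 -m handwheel '[[0,0,0.03,0,0,0,-1],[0,0,0.03,0,0,0,-1],[0,0,0.03,0,0,0,-1],[0,0,0.02,0,0,0,-1],[0,0,0,0,0,0,-1]]'|sed -n 2,4p
python3 -m handwheel '[[0,0,0.002,0,0,0,-1],[0,0,0,0,0,0,-1],[0,0,0,0,0,0,-1]]'|sed -n 2,4p
python3 -m handwheel '[[0,0,0.002,0,0,0,-1],[0,0,0,0,0,0,-1]]'|sed -n 2,4p
python3 -m handwheel '[[0,0,0.002,0,0,0,-1],[0,0,0,0,0,0,-1]]'|sed -n 2,4p
```

```text
tcp_pos: [0.4339, 0.1204, 0.0878]
eef_rot: [-2.379, -2.049, 0.005]
contact_force: [-0.1, 0.4, -0.5]
tcp_pos: [0.4351, 0.1206, 0.0886]
eef_rot: [2.38, 2.05, 0.002]
contact_force: [0.6, 0.5, 0.3]
tcp_pos: [0.4345, 0.1205, 0.0856]
eef_rot: [-2.381, -2.05, 0.0]
contact_force: [-0.5, 0.2, 0.4]
tcp_pos: [0.4345, 0.1205, 0.0834]
eef_rot: [-2.38, -2.05, 0.001]
contact_force: [-1.0, -0.1, 0.0]
```

```bash
python3 -m handwheel '[[0,0.0005,0.003,0,0,0,-1],[0,0,0.003,0,0,0,-1],[0,0,0,0,0,0,-1]]'|sed -n 2,4p
python3 -m handwheel '[[0,0,0.0015,0,0,0,-1],[0,0,0,0,0,0,-1]]'|sed -n 2,4p
python3 -m handwheel '[[0,0,0.0015,0,0,0,-1],[0,0,0,0,0,0,-1]]'|sed -n 2,4p
python3 -m handwheel '[[0,0,0.0015,0,0,0,-1],[0,0,0,0,0,0,-1]]'|sed -n 2,4p
```

```text
tcp_pos: [0.4348, 0.1204, 0.0772]
eef_rot: [-2.38, -2.05, 0.001]
contact_force: [-0.4, -0.8, -0.5]
tcp_pos: [0.435, 0.1204, 0.0761]
eef_rot: [-2.381, -2.05, 0.0]
contact_force: [0.4, 0.2, -0.6]
tcp_pos: [0.435, 0.1204, 0.0746]
eef_rot: [-2.381, -2.05, 0.0]
contact_force: [0.3, 0.0, 0.3]
tcp_pos: [0.435, 0.1204, 0.073]
eef_rot: [-2.381, -2.05, 0.0]
contact_force: [0.6, -0.4, 0.6]
```

```bash
python3 -m handwheel '[[0,0,0.0015,0,0,0,-1],[0,0,0,0,0,0,-1]]'|sed -n 2,4p
python3 -m handwheel '[[0,0,0.0015,0,0,0,-1],[0,0,0,0,0,0,-1]]'|sed -n 2,4p
python3 -m handwheel '[[0,0,0.0015,0,0,0,-1],[0,0,0,0,0,0,-1]]'|sed -n 2,4p
python3 -m handwheel '[[0,0,0.001,0,0,0,-1],[0,0,0,0,0,0,-1]]'|sed -n 2,4p
```

```text
tcp_pos: [0.435, 0.1204, 0.0715]
eef_rot: [-2.381, -2.05, 0.0]
contact_force: [-0.3, 0.8, -0.7]
tcp_pos: [0.435, 0.1204, 0.07]
eef_rot: [-2.381, -2.05, 0.0]
contact_force: [-0.4, 0.3, -0.3]
tcp_pos: [0.435, 0.1204, 0.0685]
eef_rot: [-2.381, -2.05, 0.0]
contact_force: [-0.2, 0.3, -0.9]
tcp_pos: [0.435, 0.1204, 0.0676]
eef_rot: [-2.381, -2.05, 0.0]
contact_force: [-0.2, 0.3, -0.5]
```

```bash
python3 -m handwheel '[[0,0,0.0015,0,0,0,-1],[0,0,0,0,0,0,-1]]'|sed -n 2,4p
python3 -m handwheel '[[0,0,0.001,0,0,0,-1],[0,0,0,0,0,0,-1]]'|sed -n 2,4p
python3 -m handwheel '[[0,0,0.001,0,0,0,-1],[0,0,0,0,0,0,-1]]'|sed -n 2,4p
python3 -m handwheel '[[0,0,0.001,0,0,0,-1],[0,0,0,0,0,0,-1]]'|sed -n 2,4p
```

```text
tcp_pos: [0.435, 0.1204, 0.066]
eef_rot: [-2.38, -2.05, 0.0]
contact_force: [1.0, -0.9, 0.9]
tcp_pos: [0.435, 0.1204, 0.0651]
eef_rot: [-2.381, -2.05, 0.0]
contact_force: [-0.2, 0.2, -0.2]
tcp_pos: [0.435, 0.1204, 0.0641]
eef_rot: [-2.381, -2.05, 0.0]
contact_force: [0.1, -0.5, 0.0]
tcp_pos: [0.435, 0.1204, 0.0631]
eef_rot: [-2.381, -2.05, 0.0]
contact_force: [-0.4, -0.4, 0.1]
```

```bash
python3 - <<'E'
from h import *
np.set_printoptions(precision=3,suppress=True,linewidth=220)
im,d=cams.get_image('scene');P=cloud('scene',d)
for z in (.063,.08,.1,.12,.14):print(z,proj('scene',[[.435,.1204,z]])[0].round(1))
for r in range(196,246,2):print(r,[tuple(int(v) for v in np.round(P[r,u]*1000))+(int(im[r,u].mean()),) for u in range(323,349,4)])
c=im[225:246,322:350].astype(int);g=c[...,1]-np.maximum(c[...,0],c[...,2])>40;v,u=np.nonzero(g);print('green',g.sum(),u.mean()+322,v.mean()+225,v.min()+225,v.max()+225)
s=np.load('scene0.npz')['im'][225:246,322:350].astype(int);g=s[...,1]-np.maximum(s[...,0],s[...,2])>40;v,u=np.nonzero(g);print('green0',g.sum(),u.mean()+322,v.mean()+225,v.min()+225,v.max()+225)
E
```

```text
0.063 [334.8 238.7]
0.08 [334.8 233.1]
0.1 [334.9 226.4]
0.12 [334.9 219.5]
0.14 [334.9 212.5]
196 [(470, 114, 173, 46), (448, 135, 190, 46), (441, 129, 188, 46), (426, 139, 198, 45), (418, 134, 197, 46), (409, 134, 200, 48), (398, 135, 203, 65)]
198 [(600, -132, -1, 125), (449, 134, 184, 44), (441, 129, 183, 48), (426, 138, 192, 47), (420, 131, 190, 48), (408, 134, 195, 47), (532, -166, -1, 176)]
200 [(466, 121, 167, 164), (448, 136, 179, 48), (441, 129, 178, 48), (426, 138, 187, 47), (419, 132, 186, 49), (409, 133, 189, 53), (526, -153, 0, 217)]
202 [(464, 125, 164, 76), (449, 133, 172, 50), (441, 128, 172, 48), (427, 136, 180, 47), (419, 131, 180, 46), (416, 116, 172, 78), (522, -144, -2, 210)]
204 [(462, 130, 161, 46), (450, 133, 167, 47), (441, 128, 166, 49), (426, 138, 176, 46), (422, 126, 171, 47), (419, 111, 163, 142), (517, -134, -1, 200)]
206 [(463, 127, 154, 52), (455, 122, 153, 48), (440, 131, 163, 50), (427, 137, 170, 49), (421, 129, 167, 45), (418, 113, 159, 159), (397, 137, 178, 106)]
208 [(463, 127, 148, 145), (455, 122, 148, 75), (440, 131, 157, 49), (430, 131, 160, 
[... 2120 characters left out ...]
, 137), (418, 84, 53, 191)]
238 [(465, 125, 58, 75), (456, 121, 58, 81), (442, 128, 68, 75), (430, 129, 73, 67), (424, 120, 69, 79), (421, 102, 57, 123), (413, 96, 56, 127)]
240 [(463, 130, 56, 76), (453, 127, 57, 80), (438, 134, 67, 86), (429, 131, 68, 83), (421, 126, 68, 86), (418, 108, 57, 117), (409, 104, 56, 125)]
242 [(457, 140, 59, 76), (450, 133, 56, 78), (438, 136, 63, 93), (426, 137, 67, 95), (419, 130, 65, 92), (415, 116, 56, 117), (407, 110, 55, 171)]
244 [(455, 146, 57, 79), (447, 140, 56, 77), (436, 138, 58, 88), (427, 137, 61, 93), (419, 130, 59, 85), (411, 124, 57, 96), (406, 111, 50, 178)]
green 26 334.7692307692308 236.15384615384616 234 238
green0 40 334.675 235.45 233 238
```

Depth shows the visible fingertips at z≈0.107, about 30 mm above the key top (≈0.0765), though the reported TCP is 0.063. The reported TCP height therefore isn't the real tip. I'll keep descending on force, in small steps.

```bash
python3 -m handwheel '[[0,0,0.002,0,0,0,-1],[0,0,0.002,0,0,0,-1],[0,0,0,0,0,0,-1]]'|sed -n 2,4p
python3 -m handwheel '[[0,0,0.002,0,0,0,-1],[0,0,0.002,0,0,0,-1],[0,0,0,0,0,0,-1]]'|sed -n 2,4p
python3 -m handwheel '[[0,0,0.002,0,0,0,-1],[0,0,0.002,0,0,0,-1],[0,0,0,0,0,0,-1]]'|sed -n 2,4p
python3 - <<'E'
from h import *
im,d=cams.get_image('scene');P=cloud('scene',d)
for r in range(222,240,2):print(r,[tuple(int(v) for v in np.round(P[r,u]*1000))+(int(im[r,u].mean()),) for u in range(331,341,2)])
E
```

```text
tcp_pos: [0.4349, 0.1204, 0.0589]
eef_rot: [-2.38, -2.05, 0.001]
contact_force: [0.4, -0.9, -0.4]
tcp_pos: [0.4349, 0.1204, 0.0549]
eef_rot: [-2.38, -2.05, 0.001]
contact_force: [-0.6, -0.2, 0.5]
tcp_pos: [0.4349, 0.1204, 0.0509]
eef_rot: [-2.38, -2.05, 0.001]
contact_force: [0.2, 0.0, -0.7]
222 [(441, 128, 116, 90), (436, 129, 118, 89), (429, 131, 121, 100), (427, 126, 119, 54), (422, 126, 120, 48)]
224 [(440, 131, 112, 94), (435, 130, 113, 90), (429, 132, 116, 101), (425, 130, 116, 53), (420, 128, 116, 47)]
226 [(440, 131, 106, 92), (435, 131, 107, 89), (429, 131, 110, 97), (425, 129, 110, 52), (422, 125, 108, 49)]
228 [(440, 131, 100, 102), (435, 130, 101, 88), (429, 132, 104, 96), (427, 125, 100, 53), (422, 124, 101, 129)]
230 [(442, 127, 91, 93), (434, 132, 97, 86), (430, 130, 97, 103), (426, 127, 97, 134), (480, 2, -1, 223)]
232 [(460, 92, 57, 100), (456, 87, 55, 85), (438, 113, 77, 89), (448, 81, 53, 132), (444, 77, 52, 187)]
234 [(443, 126, 78, 70), (440, 121, 76, 61), (434, 121, 78, 62), (431, 115, 75, 66), (431, 105, 69, 113)]
236 [(441, 129, 75, 67), (436, 128, 75, 66), (431, 128, 77, 64), (427, 125, 77, 64), (426, 115, 71, 100)]
238 [(442, 128, 68, 73), (436, 129, 71, 67), (430, 129, 73, 69), (427, 125, 71, 67), (424, 120, 69, 81)]
```

```bash
python3 -m handwheel '[[0,0,0.003,0,0,0,-1],[0,0,0.003,0,0,0,-1],[0,0,0.003,0,0,0,-1],[0,0,0,0,0,0,-1]]'|sed -n 2,4p
python3 -m handwheel '[[0,0,0.0015,0,0,0,-1],[0,0,0,0,0,0,-1]]'|sed -n 2,4p
python3 -m handwheel '[[0,0,0.0015,0,0,0,-1],[0,0,0,0,0,0,-1]]'|sed -n 2,4p
python3 -m handwheel '[[0,0,0.0015,0,0,0,-1],[0,0,0,0,0,0,-1]]'|sed -n 2,4p
python3 -m handwheel '[[0,0,0.0015,0,0,0,-1],[0,0,0,0,0,0,-1]]'|sed -n 2,4p
```

```text
tcp_pos: [0.4348, 0.1204, 0.0417]
eef_rot: [-2.38, -2.05, 0.001]
contact_force: [0.5, -0.4, -0.1]
tcp_pos: [0.435, 0.1204, 0.0406]
eef_rot: [-2.381, -2.05, 0.0]
contact_force: [-1.0, 0.0, -0.0]
tcp_pos: [0.435, 0.1204, 0.039]
eef_rot: [-2.381, -2.05, 0.0]
contact_force: [0.2, 1.0, 0.3]
tcp_pos: [0.4352, 0.1204, 0.0377]
eef_rot: [2.381, 2.05, 0.0]
contact_force: [0.9, 0.4, 0.6]
tcp_pos: [0.4352, 0.1204, 0.0364]
eef_rot: [2.381, 2.05, 0.0]
contact_force: [-0.6, 0.7, 1.3]
```

```bash
python3 -m handwheel '[[0,0,0.0015,0,0,0,-1],[0,0,0,0,0,0,-1]]'|sed -n 2,4p
python3 -m handwheel '[[0,0,0.0015,0,0,0,-1],[0,0,0,0,0,0,-1]]'|sed -n 2,4p
python3 -m handwheel '[[0,0,0.0015,0,0,0,-1],[0,0,0,0,0,0,-1]]'|sed -n 2,4p
python3 -m handwheel '[[0,0,0.001,0,0,0,-1],[0,0,0,0,0,0,-1]]'|sed -n 2,4p
```

```text
tcp_pos: [0.4352, 0.1204, 0.0348]
eef_rot: [2.38, 2.05, 0.0]
contact_force: [-1.1, 0.9, 3.6]
tcp_pos: [0.4352, 0.1204, 0.0333]
eef_rot: [2.381, 2.05, 0.0]
contact_force: [-1.5, -0.3, 4.1]
tcp_pos: [0.4353, 0.1205, 0.0326]
eef_rot: [2.38, 2.05, 0.001]
contact_force: [-2.2, -0.8, 8.5]
tcp_pos: [0.4353, 0.1205, 0.0325]
eef_rot: [2.38, 2.05, 0.001]
contact_force: [-5.6, -1.8, 12.9]
```

Key bottomed out. I'll retract, clear the view and verify.

```bash
python3 -m handwheel '[[0,0,-0.003,0,0,0,-1],[0,0,-0.01,0,0,0,-1],[0,0,-0.04,0,0,0,-1],[0,0,-0.05,0,0,0,-1],[0,0,-0.05,0,0,0,-1]]' >/dev/null
python3 -m handwheel '[[-0.03,0,-0.03,0,0,0,-1],[-0.05,0,0,0,0,0,-1],[-0.05,0,0,0,0,0,-1],[-0.05,0,0,0,0,0,-1],[-0.05,0,0,0,0,0,-1]]' >/dev/null
python3 -m handwheel '[[-0.05,0,0,0,0,0,-1],[0,0,0,0,0,0,-1],[0,0,0,0,0,0,-1]]'
python3 look.py 2>/dev/null|tail -c 60
python3 - <<'E'
from h import *
im,d=cams.get_image('top');P=cloud('top',d)
m=(abs(P[...,0]-.53)<.03)&(abs(P[...,1]-.148)<.03)&(P[...,2]>.12)&(P[...,2]<.2);print('top view probe',m.sum(),np.median(P[m],0),np.percentile(P[m][:,2],[10,50,90]))
a=cv2.resize(im[158:248,225:305],None,fx=4,fy=4,interpolation=cv2.INTER_CUBIC)
s,d=cams.get_image('scene');P=cloud('scene',d)
b=cv2.resize(s[190:260,250:360],None,fx=4,fy=4,interpolation=cv2.INTER_CUBIC)
# block-level / collar heights along probe column
for r in range(198,236,2):print(r,[tuple(int(v) for v in np.round(P[r,u]*1000))+(int(s[r,u].mean()),) for u in (292,295,298)])
c=np.zeros((360,760,3),np.uint8);c[:,:320]=a;c[:280,320:]=b;cv2.imwrite('pics/f.png',c)
E
```

```text
clock: 33.0
tcp_pos: [0.3935, -0.1561, 0.2134]
eef_rot: [-2.38, -2.049, -0.0]
contact_force: [-0.4, -0.4, -0.4]
gripper_width: 0.0002
gripper_force: 0.0
-0.3824 -0.4404 -0.423 ] M [-0.0048  0.0346 -0.0377] t 33.0
top view probe 70 [0.53007175 0.14512543 0.15190662] [0.1307042  0.15190662 0.15496252]
198 [(674, -66, 15, 180), (677, -89, 1, 234), (671, -97, -2, 232)]
200 [(680, -74, 1, 232), (672, -80, 0, 233), (664, -85, 0, 231)]
202 [(675, -67, -1, 204), (535, 137, 151, 169), (656, -72, 2, 222)]
204 [(536, 148, 151, 85), (528, 147, 152, 92), (522, 144, 152, 135)]
206 [(531, 156, 151, 52), (526, 152, 150, 60), (521, 145, 148, 96)]
208 [(532, 156, 145, 59), (525, 154, 146, 58), (520, 148, 144, 99)]
210 [(531, 157, 140, 97), (524, 155, 141, 105), (521, 147, 138, 114)]
212 [(531, 158, 136, 70), (525, 154, 135, 79), (520, 148, 133, 87)]
214 [(533, 155, 127, 52), (525, 155, 130, 47), (521, 148, 127, 73)]
216 [(531, 159, 124, 47), (524, 156, 125, 48), (520, 150, 122, 65)]
218 [(532, 158, 117, 62), (526, 155, 118, 59), (521, 149, 116, 67)]
220 [(534, 155, 109, 74), (526, 154, 111, 57), (520, 151, 111, 63)]
222 [(534, 156, 104, 77), (524, 158, 108, 59), (521, 149, 104, 59)]
224 [(533, 158, 100, 74), (525, 157, 102, 59), (519, 153, 101, 70)]
226 [(534, 157, 93, 70), (526, 157, 95, 58), (522, 149, 92, 87)]
228 [(533, 159, 89, 122), (524, 159, 91, 143), (520, 153, 89, 141)]
230 [(531, 163, 85, 152), (514, 176, 99, 114), (520, 153, 83, 170)]
232 [(79, 853, 673, 116), (511, 181, 98, 111), (515, 162, 84, 168)]
234 [(514, 191, 97, 98), (506, 189, 99, 101), (504, 179, 93, 150)]
```

View pics/f.png

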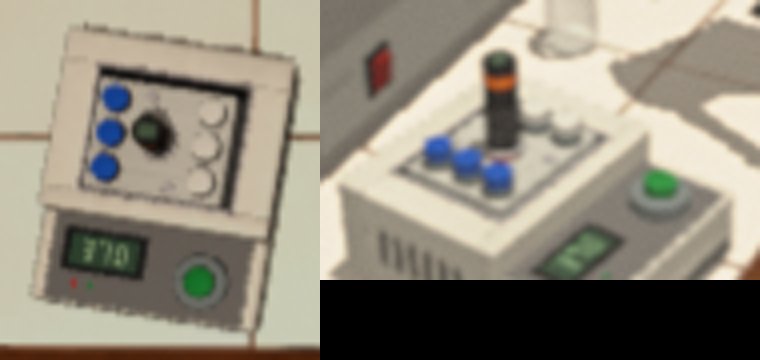

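The final view shows the probe upright in the well at crop (500,150), with its collar on the block. Its top is at z = 0.152, exactly the seated height (0.084 + 0.068). The key was pressed to its stop and has come back up. Signing off.

```bash
python3 -c "
from plant import workorder;print(workorder.sign_off())"
```

```text
the job is handed in; nothing more can be done
None
```

The thermometer is seated in the free well with its collar on the block (top measured at 0.152 m, the seated height) and released. I then pressed the green start key to its stop, left the other things alone, and handed the job in at about 33 s; the sign-off gave no verdict.

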